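# Shut the medicine case and click its catch

### The job

The medicine case stands open with its lid leaning back. Push the lid over past upright and let go, so that it swings down by its own weight (do not carry it down); it comes to rest slightly ajar on its spring lifters. Then press the front of the lid down gently, never harder than 25 N, until the catch clicks and holds the lid down by itself, let go, and leave the things standing around where they are.

Things in the scene. Friction and masses are not known exactly. Their poses are not given: they have to be found in the camera images.
- case: White plastic medicine case fixed to the work surface, 280 x 220 mm, rim 80 mm high, full of vials. Origin: centre of its underside. Its own x runs along the hinge; its +y side carries the hinge, its -y side is the front with the catch.
- lid (a joint): Lid angle: 0 flat on the rim, 1.57 upright, more leans back. Starts leaning on its stop at 1.92. Let go below about 1.45 it swings down on its damped hinge, slowly at first, in 1 to 4 s, and rests ajar at about 0.117 (front 28 mm up) on two sprung lifters. It stays below 0.085 only once the catch has clicked. Mass 0.28 to 0.46 kg; pushing its top edge over takes 1 to 3 N.
- lid_hinge (a point): Middle of the hinge line, at the underside of the lid (80 mm above the work surface, 110 mm from the case's centre). Axes turn with the lid: own x along the hinge, own -y along the lid to its free edge, own z out of its outer (top) face.
- lid_edge (a point): Middle of the lid's free edge, on its outer (top) face, 242 mm from the hinge line. The lid is a flat grey plastic panel 290 mm wide (along the hinge), 242 mm long, 10 mm thick (12 mm over its middle field).
- press_spot (a point): Where to press: on the lid's top face above the catch, mid-width, 17 mm from the free edge. Clicks at about 3 to 9 N here. The catch height is set by hand, not measured: the front clicks home anywhere from 2 to 16 mm above the rim (0.01 to 0.068 rad; feel for it); a hard stop lies 1.5 mm below the click, and pressing on past it soon exceeds 25 N.
- jar_mid (a point): Centre of a coffee jar, 76 mm across, 110 mm high; bystander.
- cup_mid (a point): Centre of a paper cup, 72 mm across, 85 mm high; bystander.
- carton_mid (a point): Centre of a carton 70 x 120 x 90 mm; bystander.
- pill_bottle_mid (a point): Centre of a small white bottle 48 mm across, 85 mm high; bystander.

How it is judged:
By the outcome, as a careful person would: the job done as asked, in the order asked, and still so for the second after the job is handed in, with the robot touching nothing.
It also fails if it takes over 72 s, if anything falls off the work surface, if the arm or the gripper's body presses on something with over 40 N, if the wrist force passes 120 N, or if a joint passes its speed limit or range.

### The arm

A 6-joint arm with a two-finger parallel gripper is mounted at the origin on the work surface. World frame = base frame: x ahead of the robot, y to its left, z up, the work surface at z = 0. Lengths are in m, angles in rad, forces in N, time in s.
With the tool pointing down it reaches from about 0.25 to 0.85 m from the base axis. Payload 12.5 kg.
Tool frame: the origin (TCP) lies at the very end of the fingers, on their centre line; the grasp point (between the pads) lies 19 mm behind it; z points along the fingers, y is the direction in which the jaws open and shut (so a half turn about z gives the same grasp; the last joint's range is limited). The gripper opens to 93 mm and grips with 3 to 60 N. Pads are 15 mm wide; open, the fingers measure 128 mm over their backs; the gripper's body (75 mm by 188 mm) begins 65 mm behind the grasp point.
Start: joints at [-1.28, 0.351, 1.652, -0, 1.139, -0.085], TCP at [0.202, -0.512, 0.219] pointing down, gripper open.
Joint ranges: [-2.75, 2.75], [-0.79, 2.1], [0.01, 2.65], [-1.57, 4.71], [0.07, 3.14], [-2.87, 2.87]. Speed limits (rad/s): [2.22, 2.22, 2.79, 3.14, 3.14, 3.14].

### API

Orientations are given as [roll, pitch, yaw] about the fixed x, y, z axes, in that order (R = Rz(yaw) Ry(pitch) Rx(roll)).
In Python, from bench import observe, viewer, workorder gives the robot as it stands.
- The arm moves only by the tool drive_tool, never from a script. Its arguments are lists of equal length, an entry for each row: "offset": the shift along the tool's x, y, z in m, a list of three; "delta_rot": the turn, a rotation vector about the tool's x, y, z in rad, a list of three; "fingers": the opening, from 0 (shut) to 1 (fully open). In form: {"offset": [[dx, dy, dz], ...], "delta_rot": [[rx, ry, rz], ...], "fingers": [fingers, ...]}. A call has 1 to 20 rows; each row shifts and turns the commanded pose from where the row before left it, along the tool's axes as they then stand; what a row does not reach is not made up. A row lasts 1/12 s, in which the tool goes at most 41.7 mm and 7.16 degrees, less where a joint would pass 70% of its speed; a pose out of reach is approached as far as the arm can. A call is refused whole if a number of a shift passes 0.0417 or a number of a turn 0.125, either way. A call with a gripper value outside its range is refused whole. The fingers move at their own pace and stop on an object; "newtons" is the grip in N (left out, the last holds). Time passes only in rows, so rows that do not move let the fingers close. It gives the time, the measured TCP pose, the force and the opening at its end, in the units of the state.
- observe(): the state, without advancing time (a new reading comes with each control period).
- viewer.capture(name): name is "scene" or "top" or "wrist"; returns (picture, depth): 480x640x3 uint8, red, green, blue; 480x640 float32, m along the optical axis (not along the pixel's ray), 0 where there is no reading.
- viewer.camera_model(name): a dict with "fx", "fy", "cx", "cy" (pixels), "distortion" ([k1, k2, p1, p2, k3] as OpenCV has them; the pictures are not rectified), "camera_from_world" (4x4, takes a point from world to camera coordinates); the wrist camera has in their place "hand_eye" (4x4, takes a point from camera to tool coordinates, whose origin is the TCP and whose axes are the flange's). Camera axes: x right, y down, z forward; pixel columns grow to the right and rows downward; lengths in m; the calibration is good to about 2 mm. A picture is of the moment at which its call begins: read the wrist's pose just before it. camera_model takes no time and is no camera call.
- workorder.sign_off(): hands the job in, once; it reports no verdict.
Trained networks look in the newest picture that a camera, given by its name, has taken for a name from the list of things; names that differ only in an ending like _2 or _b are one class to them, and where a whole thing is asked for, a point or a joint stands for the part that bears it (a point fixed in the world has none). Each returns a list of dicts, best first, with "conf" (0 to 1); they miss things now and then, are a little off and sometimes report something else, mostly with a low value. They report only what shows in the picture. A call takes as long as a camera call.
- viewer.recognise(camera, query): "at" ([x, y, z] in m, in the coordinates of the camera as it stood for that picture, good to about 4 mm: the middle of the surface that is visible of it).
- viewer.silhouettes(camera, query): "pixels" (480x640 bool, what is visible of it).
- viewer.mark_of(camera, query): "at" ([x, y, z] in m, in the coordinates of the camera as it stood for that picture, good to about 4 mm: a listed point, or the origin of a listed thing).
The state is a dict: "time": time; "joint_pos": joint angles; "joint_velocities": joint speeds; "joint_torque": joint torques, N m; "ee_pos": TCP position; "tool_rot": TCP orientation; "wrist_force": force on the tool from outside, world axes, zero at the start; "ft_torque": the same for the moment, N m; "width": opening from 0.0 (shut) to 1.0 (fully open).
Only numpy, scipy, OpenCV 4.12 (cv2) and the standard library are available. Lean on these libraries where they do the work, as an engineer would, in place of code of your own. Each camera call takes 0.05 s, during which the arm holds its last target. There are 200 camera calls.

## Working session

There is one attempt and no reset: what is moved stays moved. The work goes in short steps, Python scripts to look and compute and a tool call to move; the robot and the scene stay as the last step left them, time stands still between calls to the robot, and variables do not carry over. Pictures are saved under pics/ and viewed, about 8 in all and at most 12, crops included, and the job is handed in when it is done.

Besides the shell and the picture viewer there is one more tool, called after "Request:" by a JSON object that holds its "op" and its "data". drive_tool: Moves the arm, as the interface text tells. Its arguments: {"type":"object","properties":{"offset":{"type":"array","items":{"type":"array","items":{"type":"number"}}},"delta_rot":{"type":"array","items":{"type":"array","items":{"type":"number"}}},"fingers":{"type":"array","items":{"type":"number"}},"newtons":{"type":"number"}},"required":["offset","delta_rot","fingers"]}

```bash
mkdir -p pics
cat > h.py <<'E'
import numpy as np, cv2
from scipy.spatial.transform import Rotation as R
from bench import observe, viewer, workorder
def T(cam):
    m=viewer.camera_model(cam)
    if 'camera_from_world' in m: return np.linalg.inv(np.array(m['camera_from_world']))
    s=observe(); t=np.eye(4); t[:3,:3]=R.from_euler('xyz',s['tool_rot']).as_matrix(); t[:3,3]=s['ee_pos']
    return t@np.array(m['hand_eye'])
def w(cam,p): return (T(cam)@np.r_[p,1])[:3]
def save(cam,n):
    im,d=viewer.capture(cam); cv2.imwrite(f'pics/{n}.png',im[:,:,::-1]); return im,d
E
python3 - <<'E'
from h import *
np.set_printoptions(precision=3,suppress=True)
s=observe(); print({k:np.round(v,3) for k,v in s.items()})
for c in ['scene','top']:
    save(c,c+'1')
    for q in ['case','lid_hinge','lid_edge','press_spot','jar_mid','cup_mid','carton_mid','pill_bottle_mid']:
        print(c,q,[(w(c,r['at']),round(r['conf'],2)) for r in viewer.mark_of(c,q)[:2]])
E
```

```text
{'time': np.float64(0.0), 'joint_pos': array([-1.28 ,  0.351,  1.652,  0.   ,  1.139, -0.085]), 'joint_velocities': array([ 0.001, -0.   ,  0.002,  0.   , -0.   ,  0.001]), 'joint_torque': array([  0.001, -49.733, -28.525,   0.07 ,   0.026,  -0.   ]), 'ee_pos': array([ 0.202, -0.511,  0.218]), 'tool_rot': array([-3.14 , -0.   ,  0.376]), 'wrist_force': array([0.348, 0.08 , 0.23 ]), 'ft_torque': array([0.016, 0.011, 0.038]), 'width': np.float64(0.999)}
scene case [(array([ 0.484, -0.005, -0.001]), 0.56)]
scene lid_hinge [(array([0.5  , 0.108, 0.077]), 0.92), (array([0.516, 0.188, 0.289]), 0.63)]
scene lid_edge [(array([0.517, 0.196, 0.306]), 0.64)]
scene press_spot [(array([0.515, 0.192, 0.285]), 0.68)]
scene jar_mid [(array([ 0.356, -0.378,  0.058]), 0.82), (array([0.389, 0.449, 0.048]), 0.62)]
scene cup_mid [(array([ 0.589, -0.426,  0.043]), 0.89)]
scene carton_mid [(array([0.387, 0.452, 0.046]), 0.61)]
scene pill_bottle_mid [(array([0.643, 0.372, 0.044]), 0.7)]
top case [(array([ 0.484, -0.004, -0.004]), 0.6), (array([ 0.589, -0.428,  0.041]), 0.2)]
top lid_hinge [(array([0.5  , 0.102, 0.076]), 0.86)]
top lid_edge []
top press_spot [(array([0.513, 0.191, 0.289]), 0.82)]
top jar_mid [(array([ 0.359, -0.379,  0.054]), 0.9)]
top cup_mid [(array([ 0.59 , -0.425,  0.043]), 0.98)]
top carton_mid [(array([0.385, 0.454, 0.043]), 0.6)]
top pill_bottle_mid [(array([0.636, 0.369, 0.04 ]), 0.65)]
```

```bash
python3 -c "
import cv2,numpy as np
a=[cv2.imread(f'pics/{c}1.png') for c in ('scene','top')]
cv2.imwrite('pics/both.png',cv2.resize(np.vstack(a),(450,600*1)) if 0 else cv2.resize(np.hstack(a),(800,300)))"
```

```text
(no output)
```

View pics/scene1.png

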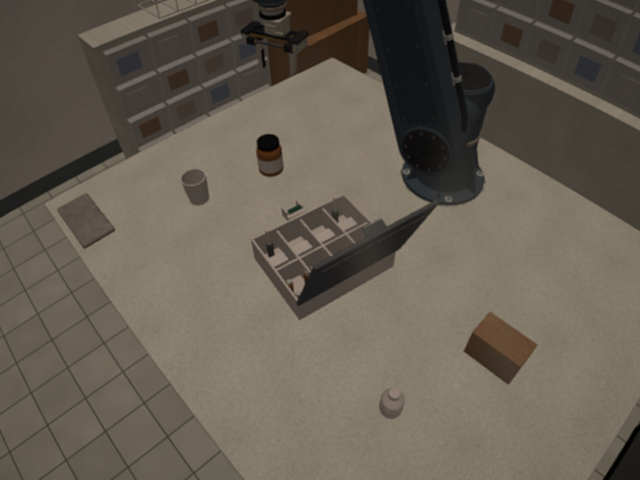

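View pics/top1.png

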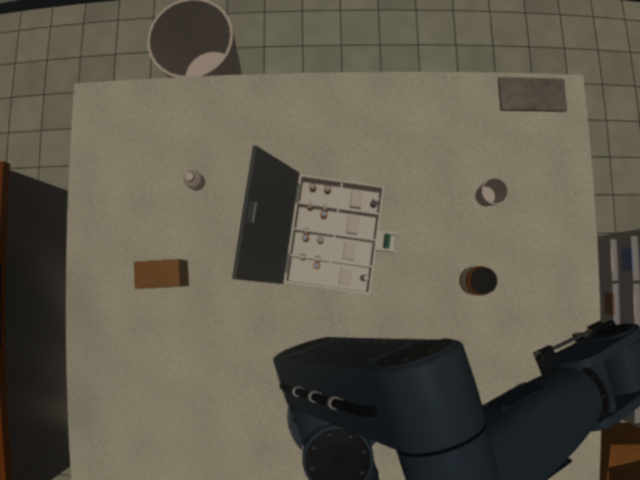

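The scene view shows the case with its lid leaning back (lid top edge from 300,298 to 435,205). The jar is at (268,155), the cup at (195,185), the carton at (500,345) and the bottle at (392,402). The top view agrees. Case yaw is about -0.14, and the area behind the lid is clear, so I'll rise and turn, then cross above the lid.

Request:
{"op": "drive_tool", "data": {"offset": [[0, 0, -0.025], [0, 0, -0.025], [0, 0, -0.025], [0, 0, -0.025], [0, 0, -0.025], [0, 0, -0.025], [0, 0, -0.025], [0, 0, -0.025], [0, 0, -0.025]], "delta_rot": [[0, 0, -0.117], [0, 0, -0.117], [0, 0, -0.117], [0, 0, -0.117], [0, 0, -0.117], [0, 0, -0.117], [0, 0, -0.117], [0, 0, -0.117], [0, 0, -0.117]], "fingers": [0, 0, 0, 0, 0, 0, 0, 0, 0]}}

```text
time: 1.65
ee_pos: [0.2018, -0.5114, 0.445]
tool_rot: [3.142, 0.0, 1.435]
wrist_force: [0.5, -0.1, -1.0]
width: 0.404
```

Request:
{"op": "drive_tool", "data": {"offset": [[0.039, 0.01, 0], [0.039, 0.01, 0], [0.039, 0.01, 0], [0.039, 0.01, 0], [0.039, 0.01, 0], [0.039, 0.01, 0], [0.039, 0.01, 0], [0.039, 0.01, 0], [0.039, 0.01, 0], [0.039, 0.01, 0], [0.039, 0.01, 0], [0.039, 0.01, 0], [0.039, 0.01, 0], [0.039, 0.01, 0], [0.039, 0.01, 0], [0.039, 0.01, 0], [0.039, 0.01, 0], [0.039, 0.01, 0], [0.039, 0.01, 0], [0.039, 0.01, 0]], "delta_rot": [[0, 0, 0], [0, 0, 0], [0, 0, 0], [0, 0, 0], [0, 0, 0], [0, 0, 0], [0, 0, 0], [0, 0, 0], [0, 0, 0], [0, 0, 0], [0, 0, 0], [0, 0, 0], [0, 0, 0], [0, 0, 0], [0, 0, 0], [0, 0, 0], [0, 0, 0], [0, 0, 0], [0, 0, 0], [0, 0, 0]], "fingers": [0, 0, 0, 0, 0, 0, 0, 0, 0, 0, 0, 0, 0, 0, 0, 0, 0, 0, 0, 0]}}

```text
time: 3.32
ee_pos: [0.5105, 0.2344, 0.4436]
tool_rot: [3.141, -0.0, 1.429]
wrist_force: [0.2, 0.4, 0.3]
width: 0.007
```

Request:
{"op": "drive_tool", "data": {"offset": [[0.02, 0.005, 0], [0.02, 0.002, 0], [0, 0, 0], [0, 0, 0.028], [0, 0, 0.028], [0, 0, 0.028], [0, 0, 0.028], [0, 0, 0.028], [0, 0, 0.028], [0, 0, 0]], "delta_rot": [[0, 0, 0], [0, 0, 0], [0, 0, 0], [0, 0, 0], [0, 0, 0], [0, 0, 0], [0, 0, 0], [0, 0, 0], [0, 0, 0], [0, 0, 0]], "fingers": [0, 0, 0, 0, 0, 0, 0, 0, 0, 0]}}

```text
time: 4.15
ee_pos: [0.5208, 0.2693, 0.2708]
tool_rot: [-3.135, 0.004, 1.428]
wrist_force: [0.5, -1.2, -0.6]
width: 0.004
```

Run:
```python
from h import *
save('scene','s2'); print(np.round(observe()['joint_pos'],3))
```

```text
[ 0.398  0.373  1.48  -0.     1.293  0.54 ]
```

View pics/s2.png

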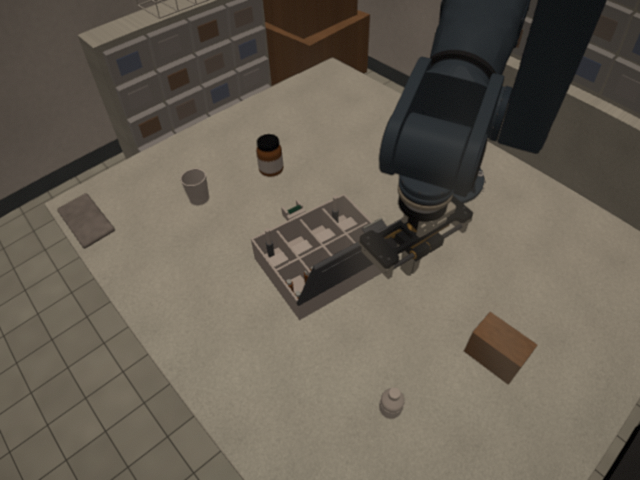

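The gripper (about 415,235) is behind the lid and clear of it. I'll push forward slowly.

Request:
{"op": "drive_tool", "data": {"offset": [[-0.007, 0, 0], [-0.007, 0, 0], [-0.007, 0, 0], [-0.007, 0, 0], [-0.007, 0, 0], [-0.007, 0, 0], [-0.007, 0, 0], [-0.007, 0, 0], [-0.007, 0, 0], [-0.007, 0, 0]], "delta_rot": [[0, 0, 0], [0, 0, 0], [0, 0, 0], [0, 0, 0], [0, 0, 0], [0, 0, 0], [0, 0, 0], [0, 0, 0], [0, 0, 0], [0, 0, 0]], "fingers": [0, 0, 0, 0, 0, 0, 0, 0, 0, 0]}}

```text
time: 5.03
ee_pos: [0.5129, 0.2009, 0.2757]
tool_rot: [3.142, -0.0, 1.429]
wrist_force: [-1.0, 1.3, 1.3]
width: 0.006
```

Request:
{"op": "drive_tool", "data": {"offset": [[-0.006, 0, 0], [-0.006, 0, 0], [-0.006, 0, 0], [-0.006, 0, 0], [-0.006, 0, 0], [-0.006, 0, 0], [-0.006, 0, 0], [-0.006, 0, 0]], "delta_rot": [[0, 0, 0], [0, 0, 0], [0, 0, 0], [0, 0, 0], [0, 0, 0], [0, 0, 0], [0, 0, 0], [0, 0, 0]], "fingers": [0, 0, 0, 0, 0, 0, 0, 0]}}

```text
time: 5.7
ee_pos: [0.506, 0.1534, 0.2756]
tool_rot: [-3.141, 0.0, 1.429]
wrist_force: [0.1, -0.1, 0.6]
width: 0.006
```

Request:
{"op": "drive_tool", "data": {"offset": [[-0.006, 0, 0], [-0.006, 0, 0], [-0.006, 0, 0], [-0.006, 0, 0], [-0.006, 0, 0], [-0.004, 0, 0]], "delta_rot": [[0, 0, 0], [0, 0, 0], [0, 0, 0], [0, 0, 0], [0, 0, 0], [0, 0, 0]], "fingers": [0, 0, 0, 0, 0, 0]}}

```text
time: 6.2
ee_pos: [0.5012, 0.1197, 0.2756]
tool_rot: [-3.142, 0.0, 1.429]
wrist_force: [0.1, 0.1, 0.5]
width: 0.006
```

Run:
```python
from h import *
save('scene','s3'); print(observe()['wrist_force'])
for q in ['lid_edge','press_spot','lid_hinge']: print(q,[(w('scene',r['at']),r['conf']) for r in viewer.mark_of('scene',q)[:2]])
```

```text
[ 0.96861118  0.22645683 -0.10580253]
lid_edge [(array([0.50508173, 0.11184538, 0.32402452]), 0.98)]
press_spot [(array([0.50283904, 0.10827926, 0.30456012]), 0.66)]
lid_hinge [(array([0.49985744, 0.10543659, 0.078836  ]), 0.93)]
```

View pics/s3.png

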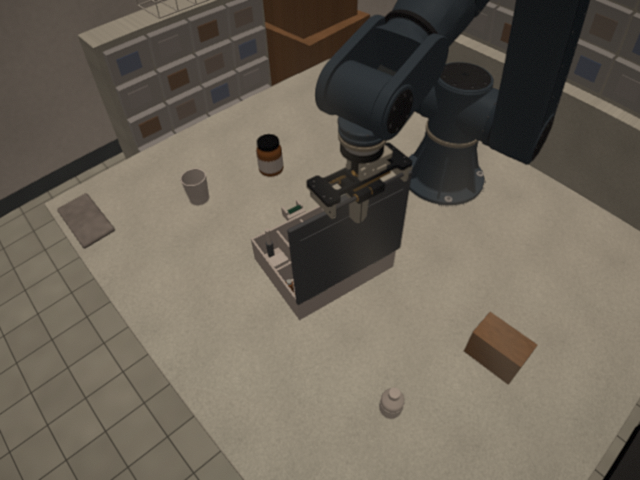

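The lid (290–410, 180–300) is roughly upright with the fingers at its back. I'll push about 38 mm more, then back away.

Request:
{"op": "drive_tool", "data": {"offset": [[-0.006, 0, 0], [-0.006, 0, 0], [-0.006, 0, 0], [-0.006, 0, 0], [-0.006, 0, 0], [-0.006, 0, 0], [-0.003, 0, 0], [0, 0, 0], [0.015, 0, 0], [0.03, 0, 0], [0.03, 0, 0], [0, 0, 0]], "delta_rot": [[0, 0, 0], [0, 0, 0], [0, 0, 0], [0, 0, 0], [0, 0, 0], [0, 0, 0], [0, 0, 0], [0, 0, 0], [0, 0, 0], [0, 0, 0], [0, 0, 0], [0, 0, 0]], "fingers": [0, 0, 0, 0, 0, 0, 0, 0, 0, 0, 0, 0]}}

```text
time: 7.4
ee_pos: [0.5067, 0.1596, 0.2756]
tool_rot: [3.142, -0.001, 1.431]
wrist_force: [-0.1, 0.2, -0.3]
width: 0.005
```

Run:
```python
from h import *
save('scene','s4')
for q in ['lid_edge','press_spot']: print(q,[(w('scene',r['at']),r['conf']) for r in viewer.mark_of('scene',q)[:2]])
```

```text
lid_edge [(array([0.49200862, 0.03070013, 0.31096494]), 0.82)]
press_spot [(array([0.48662017, 0.03835312, 0.29465739]), 0.86)]
```

It's falling by itself. I'll go up and wait.

Request:
{"op": "drive_tool", "data": {"offset": [[0, 0, -0.03], [0, 0, -0.03], [0, 0, -0.03], [0, 0, -0.03], [0, 0, -0.03], [0, 0, 0], [0, 0, 0], [0, 0, 0], [0, 0, 0], [0, 0, 0], [0, 0, 0], [0, 0, 0], [0, 0, 0], [0, 0, 0], [0, 0, 0], [0, 0, 0], [0, 0, 0], [0, 0, 0], [0, 0, 0], [0, 0, 0]], "delta_rot": [[0, 0, 0], [0, 0, 0], [0, 0, 0], [0, 0, 0], [0, 0, 0], [0, 0, 0], [0, 0, 0], [0, 0, 0], [0, 0, 0], [0, 0, 0], [0, 0, 0], [0, 0, 0], [0, 0, 0], [0, 0, 0], [0, 0, 0], [0, 0, 0], [0, 0, 0], [0, 0, 0], [0, 0, 0], [0, 0, 0]], "fingers": [0, 0, 0, 0, 0, 0, 0, 0, 0, 0, 0, 0, 0, 0, 0, 0, 0, 0, 0, 0]}}

```text
time: 9.22
ee_pos: [0.5064, 0.156, 0.4256]
tool_rot: [-3.142, 0.0, 1.429]
wrist_force: [0.0, 0.5, 0.1]
width: 0.004
```

Request:
{"op": "drive_tool", "data": {"offset": [[0, 0, 0], [0, 0, 0], [0, 0, 0], [0, 0, 0], [0, 0, 0], [0, 0, 0], [0, 0, 0], [0, 0, 0], [0, 0, 0], [0, 0, 0], [0, 0, 0], [0, 0, 0], [0, 0, 0], [0, 0, 0], [0, 0, 0], [0, 0, 0], [0, 0, 0], [0, 0, 0], [0, 0, 0], [0, 0, 0]], "delta_rot": [[0, 0, 0], [0, 0, 0], [0, 0, 0], [0, 0, 0], [0, 0, 0], [0, 0, 0], [0, 0, 0], [0, 0, 0], [0, 0, 0], [0, 0, 0], [0, 0, 0], [0, 0, 0], [0, 0, 0], [0, 0, 0], [0, 0, 0], [0, 0, 0], [0, 0, 0], [0, 0, 0], [0, 0, 0], [0, 0, 0]], "fingers": [0, 0, 0, 0, 0, 0, 0, 0, 0, 0, 0, 0, 0, 0, 0, 0, 0, 0, 0, 0]}}

```text
time: 10.88
ee_pos: [0.5064, 0.156, 0.4256]
tool_rot: [-3.142, -0.0, 1.429]
wrist_force: [-0.4, -0.7, 1.1]
width: 0.002
```

Run:
```python
from h import *
for c in ['scene','top']:
  save(c,c+'5')
  for q in ['lid_edge','press_spot','lid_hinge']: print(c,q,[(w(c,r['at']),r['conf']) for r in viewer.mark_of(c,q)[:2]])
```

```text
scene lid_edge [(array([ 0.4673955 , -0.13345912,  0.11969335]), 0.87)]
scene press_spot [(array([0.64214313, 0.37239197, 0.04426164]), 0.74), (array([ 0.46844424, -0.11646483,  0.11666445]), 0.67)]
scene lid_hinge [(array([0.49686844, 0.10485288, 0.07852748]), 0.93)]
top lid_edge [(array([ 0.467715  , -0.13447258,  0.11593024]), 0.75)]
top press_spot [(array([ 0.46421796, -0.11721065,  0.11563608]), 0.76)]
top lid_hinge [(array([0.49717488, 0.10179496, 0.07877617]), 0.69)]
```

View pics/scene5.png

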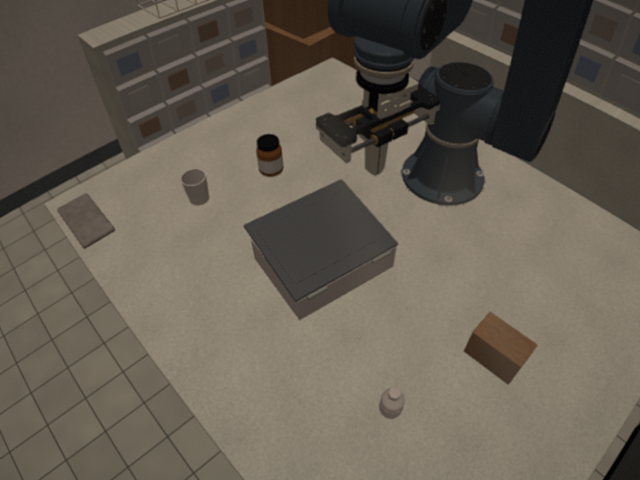

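The lid rests ajar (245–395, 185–305), and both cameras put the press spot near (0.467, -0.117, 0.116). Moving over it.

Request:
{"op": "drive_tool", "data": {"offset": [[-0.0345, 0, 0], [-0.0345, 0, 0], [-0.0345, 0, 0], [-0.0345, 0, 0], [-0.0345, 0, 0], [-0.0345, 0, 0], [-0.0345, 0, 0], [-0.0345, 0, 0], [0, 0, 0], [0, 0, 0.03], [0, 0, 0.03], [0, 0, 0.03], [0, 0, 0.03], [0, 0, 0.03], [0, 0, 0.03], [0, 0, 0.03], [0, 0, 0.03], [0, 0, 0.03], [0, 0, 0]], "delta_rot": [[0, 0, 0], [0, 0, 0], [0, 0, 0], [0, 0, 0], [0, 0, 0], [0, 0, 0], [0, 0, 0], [0, 0, 0], [0, 0, 0], [0, 0, 0], [0, 0, 0], [0, 0, 0], [0, 0, 0], [0, 0, 0], [0, 0, 0], [0, 0, 0], [0, 0, 0], [0, 0, 0], [0, 0, 0]], "fingers": [0, 0, 0, 0, 0, 0, 0, 0, 0, 0, 0, 0, 0, 0, 0, 0, 0, 0, 0]}}

```text
time: 12.87
ee_pos: [0.4649, -0.116, 0.1513]
tool_rot: [-3.134, -0.002, 1.429]
wrist_force: [-0.6, 0.5, -0.5]
width: 0.005
```

Request:
{"op": "drive_tool", "data": {"offset": [[0, 0, 0.01], [0, 0, 0.008], [0, 0, 0.008], [0, 0, 0.005], [0, 0, 0], [0, 0, 0]], "delta_rot": [[0, 0, 0], [0, 0, 0], [0, 0, 0], [0, 0, 0], [0, 0, 0], [0, 0, 0]], "fingers": [0, 0, 0, 0, 0, 0]}}

```text
time: 13.37
ee_pos: [0.4676, -0.1173, 0.125]
tool_rot: [3.141, 0.0, 1.429]
wrist_force: [0.2, 0.3, -0.1]
width: 0.008
```

Request:
{"op": "drive_tool", "data": {"offset": [[0, 0, 0.002], [0, 0, 0.002], [0, 0, 0.002], [0, 0, 0.002], [0, 0, 0.002], [0, 0, 0.001], [0, 0, 0], [0, 0, 0]], "delta_rot": [[0, 0, 0], [0, 0, 0], [0, 0, 0], [0, 0, 0], [0, 0, 0], [0, 0, 0], [0, 0, 0], [0, 0, 0]], "fingers": [0, 0, 0, 0, 0, 0, 0, 0]}}

```text
time: 14.03
ee_pos: [0.4675, -0.1174, 0.1137]
tool_rot: [3.141, 0.0, 1.429]
wrist_force: [0.1, -1.5, 2.9]
width: 0.004
```

Request:
{"op": "drive_tool", "data": {"offset": [[0, 0, 0.001], [0, 0, 0.001], [0, 0, 0.001], [0, 0, 0], [0, 0, 0]], "delta_rot": [[0, 0, 0], [0, 0, 0], [0, 0, 0], [0, 0, 0], [0, 0, 0]], "fingers": [0, 0, 0, 0, 0]}}

```text
time: 14.45
ee_pos: [0.4676, -0.1175, 0.1108]
tool_rot: [3.141, 0.0, 1.429]
wrist_force: [-0.7, -2.0, 4.1]
width: 0.004
```

Request:
{"op": "drive_tool", "data": {"offset": [[0, 0, 0.001], [0, 0, 0.001], [0, 0, 0], [0, 0, 0]], "delta_rot": [[0, 0, 0], [0, 0, 0], [0, 0, 0], [0, 0, 0]], "fingers": [0, 0, 0, 0]}}

```text
time: 14.78
ee_pos: [0.4676, -0.1175, 0.1088]
tool_rot: [3.141, 0.0, 1.429]
wrist_force: [-0.3, -3.4, 5.0]
width: 0.005
```

Request:
{"op": "drive_tool", "data": {"offset": [[0, 0, 0.0007], [0, 0, 0]], "delta_rot": [[0, 0, 0], [0, 0, 0]], "fingers": [0, 0]}}

```text
time: 14.95
ee_pos: [0.4676, -0.1175, 0.1081]
tool_rot: [3.141, 0.0, 1.429]
wrist_force: [0.0, -3.9, 3.7]
width: 0.006
```

Request:
{"op": "drive_tool", "data": {"offset": [[0, 0, 0.0007], [0, 0, 0]], "delta_rot": [[0, 0, 0], [0, 0, 0]], "fingers": [0, 0]}}

```text
time: 15.12
ee_pos: [0.4676, -0.1174, 0.1073]
tool_rot: [3.141, 0.0, 1.429]
wrist_force: [0.8, -0.8, 2.7]
width: 0.005
```

Request:
{"op": "drive_tool", "data": {"offset": [[0, 0, 0.0005], [0, 0, 0]], "delta_rot": [[0, 0, 0], [0, 0, 0]], "fingers": [0, 0]}}

```text
time: 15.28
ee_pos: [0.4675, -0.1172, 0.1067]
tool_rot: [3.141, -0.0, 1.429]
wrist_force: [1.3, -1.0, 2.8]
width: 0.003
```

Request:
{"op": "drive_tool", "data": {"offset": [[0, 0, 0.0005], [0, 0, 0]], "delta_rot": [[0, 0, 0], [0, 0, 0]], "fingers": [0, 0]}}

```text
time: 15.45
ee_pos: [0.4675, -0.1172, 0.1062]
tool_rot: [3.141, -0.0, 1.429]
wrist_force: [0.7, -0.6, 3.1]
width: 0.006
```

Request:
{"op": "drive_tool", "data": {"offset": [[0, 0, 0.0007], [0, 0, 0]], "delta_rot": [[0, 0, 0], [0, 0, 0]], "fingers": [0, 0]}}

```text
time: 15.62
ee_pos: [0.4674, -0.1171, 0.1054]
tool_rot: [-3.142, -0.0, 1.429]
wrist_force: [1.2, -1.4, 2.9]
width: 0.006
```

Request:
{"op": "drive_tool", "data": {"offset": [[0, 0, 0.0006], [0, 0, 0]], "delta_rot": [[0, 0, 0], [0, 0, 0]], "fingers": [0, 0]}}

```text
time: 15.78
ee_pos: [0.4672, -0.1171, 0.1047]
tool_rot: [-3.141, -0.0, 1.429]
wrist_force: [0.3, -0.4, 1.4]
width: 0.006
```

Request:
{"op": "drive_tool", "data": {"offset": [[0, 0, 0.0005], [0, 0, 0]], "delta_rot": [[0, 0, 0], [0, 0, 0]], "fingers": [0, 0]}}

```text
time: 15.95
ee_pos: [0.4672, -0.1171, 0.1043]
tool_rot: [-3.141, -0.0, 1.429]
wrist_force: [0.5, -1.4, 2.7]
width: 0.005
```

Run:
```python
from h import *
for i in range(6):
  viewer.capture('scene'); print(np.round(observe()['wrist_force'],2),np.round(observe()['ee_pos'],4))
```

```text
[0.45 0.7  2.55] [ 0.4672 -0.1171  0.1043]
[ 0.21 -0.4   2.29] [ 0.4672 -0.1171  0.1043]
[-0.26 -0.28  1.75] [ 0.4672 -0.1171  0.1043]
[-0.21 -0.32  1.98] [ 0.4672 -0.1171  0.1044]
[1.02 0.55 1.99] [ 0.4672 -0.1171  0.1043]
[-0.25  0.02  0.91] [ 0.4672 -0.1171  0.1044]
```

Request:
{"op": "drive_tool", "data": {"offset": [[0, 0, 0.0007], [0, 0, 0]], "delta_rot": [[0, 0, 0], [0, 0, 0]], "fingers": [0, 0]}}

```text
time: 16.42
ee_pos: [0.4673, -0.1171, 0.1037]
tool_rot: [-3.141, -0.0, 1.429]
wrist_force: [-1.4, 0.0, 3.7]
width: 0.008
```

Request:
{"op": "drive_tool", "data": {"offset": [[0, 0, 0.0006], [0, 0, 0]], "delta_rot": [[0, 0, 0], [0, 0, 0]], "fingers": [0, 0]}}

```text
time: 16.58
ee_pos: [0.4673, -0.1172, 0.1031]
tool_rot: [-3.141, 0.0, 1.429]
wrist_force: [-1.1, -0.4, 4.4]
width: 0.004
```

Request:
{"op": "drive_tool", "data": {"offset": [[0, 0, 0.0006], [0, 0, 0]], "delta_rot": [[0, 0, 0], [0, 0, 0]], "fingers": [0, 0]}}

```text
time: 16.75
ee_pos: [0.4673, -0.1172, 0.1026]
tool_rot: [-3.141, 0.0, 1.429]
wrist_force: [-2.6, -0.5, 7.2]
width: 0.005
```

Request:
{"op": "drive_tool", "data": {"offset": [[0, 0, 0.0005], [0, 0, 0]], "delta_rot": [[0, 0, 0], [0, 0, 0]], "fingers": [0, 0]}}

```text
time: 16.92
ee_pos: [0.4673, -0.1173, 0.1025]
tool_rot: [-3.142, 0.0, 1.429]
wrist_force: [-4.5, 0.1, 11.9]
width: 0.004
```

Stiff resistance about 1.5 mm below the earlier force drop at z≈0.1045 means it probably clicked. I'll back off a little and check whether the lid follows.

Request:
{"op": "drive_tool", "data": {"offset": [[0, 0, -0.001], [0, 0, -0.001], [0, 0, -0.001], [0, 0, -0.002], [0, 0, 0]], "delta_rot": [[0, 0, 0], [0, 0, 0], [0, 0, 0], [0, 0, 0], [0, 0, 0]], "fingers": [0, 0, 0, 0, 0]}}

```text
time: 17.33
ee_pos: [0.4674, -0.1172, 0.1071]
tool_rot: [3.142, -0.0, 1.429]
wrist_force: [0.2, -0.1, -0.2]
width: 0.007
```

Run:
```python
from h import *
for i in range(4):
  viewer.capture('scene'); print(np.round(observe()['wrist_force'],2),np.round(observe()['ee_pos'],4))
```

```text
[-0.43  0.43  0.5 ] [ 0.4674 -0.1172  0.107 ]
[-0.21 -0.24  0.02] [ 0.4673 -0.1172  0.107 ]
[ 1.    0.14 -0.11] [ 0.4673 -0.1172  0.1069]
[-0.06 -0.68 -0.49] [ 0.4673 -0.1172  0.1069]
```

Request:
{"op": "drive_tool", "data": {"offset": [[0, 0, -0.02], [0, 0, -0.03], [0, 0, -0.03], [0, 0, -0.03], [0, 0, -0.03], [0, 0, -0.03], [0, 0, -0.03], [0.035, 0, 0], [0.035, 0, 0], [0.035, 0, 0], [0.035, 0, 0], [0.035, 0, 0], [0.035, 0, 0], [0.035, 0, 0], [0.035, 0, 0], [0, 0, 0]], "delta_rot": [[0, 0, 0], [0, 0, 0], [0, 0, 0], [0, 0, 0], [0, 0, 0], [0, 0, 0], [0, 0, 0], [0, 0, 0], [0, 0, 0], [0, 0, 0], [0, 0, 0], [0, 0, 0], [0, 0, 0], [0, 0, 0], [0, 0, 0], [0, 0, 0]], "fingers": [0, 0, 0, 0, 0, 0, 0, 0, 0, 0, 0, 0, 0, 0, 0, 0]}}

```text
time: 18.87
ee_pos: [0.507, 0.1645, 0.3066]
tool_rot: [-3.141, -0.001, 1.432]
wrist_force: [0.7, 0.2, -0.8]
width: 0.003
```

Run:
```python
from h import *
import cv2
im0=cv2.imread('pics/scene5.png'); 
im,d=save('scene','s6')
for c in ['scene','top']:
  if c=='top': save(c,'top6')
  for q in ['lid_edge','press_spot','lid_hinge','jar_mid','cup_mid','carton_mid','pill_bottle_mid']: print(c,q,[(w(c,r['at']).round(3),r['conf']) for r in viewer.mark_of(c,q)[:1]])
# depth plane of lid
for c in ['scene','top']:
  _,d=viewer.capture(c); s=viewer.silhouettes(c,'lid')
  if not s: print('none');continue
  m=viewer.camera_model(c); ys,xs=np.where(s[0]['pixels']&(d>0)); z=d[ys,xs]
  u=cv2.undistortPoints(np.c_[xs,ys].astype(float)[:,None],np.array([[m['fx'],0,m['cx']],[0,m['fy'],m['cy']],[0,0,1]]),np.array(m['distortion']))[:,0]
  P=(T(c)@np.c_[u*z[:,None],z,np.ones_like(z)].T).T[:,:3]
  a=P[:,:2]-[.499,.104]; l=-(a@[.14,.99]); k=(l>.03)&(l<.235)&(abs(a@[.99,-.14])<.13)
  for _ in range(3):
    f=np.polyfit(l[k],P[k,2],1); k&=abs(np.polyval(f,l)-P[:,2])<.01
  print(c,'slope,offset',f,k.sum())
a=im0[120:330,180:420]; b=cv2.imread('pics/s6.png')[120:330,180:420]
cv2.imwrite('pics/cmp.png',cv2.resize(np.hstack([a,b]),(800,350),interpolation=cv2.INTER_CUBIC))
```

```text
scene lid_edge [(array([ 0.465, -0.131,  0.106]), 0.91)]
scene press_spot [(array([ 0.466, -0.117,  0.099]), 0.66)]
scene lid_hinge []
scene jar_mid []
scene cup_mid [(array([ 0.59 , -0.426,  0.044]), 0.7)]
scene carton_mid [(array([0.39 , 0.452, 0.046]), 0.63)]
scene pill_bottle_mid [(array([0.64 , 0.372, 0.043]), 0.66)]
top lid_edge [(array([ 0.468, -0.137,  0.104]), 0.59)]
top press_spot [(array([ 0.465, -0.118,  0.106]), 0.96)]
top lid_hinge [(array([0.502, 0.105, 0.078]), 0.74)]
top jar_mid [(array([ 0.358, -0.379,  0.054]), 0.92)]
top cup_mid [(array([ 0.587, -0.424,  0.041]), 0.64)]
top carton_mid [(array([0.387, 0.455, 0.048]), 0.78)]
top pill_bottle_mid [(array([0.636, 0.367, 0.038]), 0.49)]
scene slope,offset [0.0567191  0.09083354] 6486
top slope,offset [0.05611458 0.09172484] 8388
```

View pics/cmp.png

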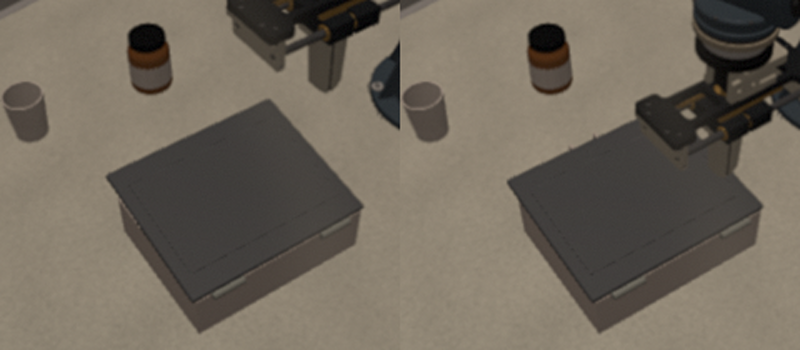

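The lid now sits lower and holds itself at about 0.056 rad (both cameras agree), with the gripper clear and the bystanders unmoved.

```bash
python3 -c "
from bench import workorder; print(workorder.sign_off())"
```

```text
the job is handed in; nothing more can be done
None
```

The job is done and handed in at about 19 s of the 72 s allowed. The lid is closed and the catch holds it down by itself.

- **Closing the lid:** I pushed it past upright from behind with shut fingers and backed off. It swung down by its own weight and came to rest ajar.
- **Pressing:** I pressed the front down in steps of 0.5–0.7 mm near the catch. The highest force reading was about 12 N up and 13 N in total, against the 25 N limit. Forces were read only at the end of each step.
- **The click:** I inferred it from the force, since nothing reports it directly. The force dropped by about z = 0.105, then rose sharply at the hard stop about 2 mm lower.
- **Last checks:** With the gripper well clear, both cameras' depth fits put the lid at about 0.056 rad. That is below the 0.085 limit and down from about 0.117 when ajar.
- **Bystanders:** The cup, carton and pill bottle were found within a few mm of their starting places. The jar was missed by the network in the last scene picture, but the top camera found it unmoved.

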